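# Uncover a polished specimen and hold the hand lens in focus over it

### The job

Take the dust cover off the polished specimen on the granite plate and set it down (do not drop it) upright, rim down, on the bench top beside the plate. Then pick up the hand lens by its handle and hold it level and centred over the specimen, with the lens at the height of the height gauge's scriber tip, which has been set to mark the focus; finish still holding the lens there, motionless. Do not touch or shift the specimen, do not alter the gauge, and leave everything else where it is.

Things in the scene. Friction and masses are not known exactly. Their poses are not given: they have to be found in the camera images.
- plate: granite surface plate, fixed: dark grey block 200 (x) x 300 (y) x 50 mm high on the bench (bench top z = 0). Origin: centre of its underside; x and y along its sides, z up; its top is 50 mm above the origin
- gauge: digital height gauge fixed on the plate: base 75 (x) x 100 (y) x 36 mm, upright steel column 22 x 11 mm, 340 mm tall, carrying a slider whose read-out sticks out 48 mm to +x and whose scriber points along +y. Origin: foot of the column, on the plate's top at plate x = 0, y = -85 mm; axes parallel to the plate's
- scriber_tip (a point): tip of the gauge's scriber, a steel bar 9 mm wide, 8 mm high, ending here 77 mm from the column along the gauge's +y; the point is at mid-height of the tip, 80 to 130 mm above the plate's top (clamped, different each time; a push of some 15 N shifts it). Axes parallel to the plate's. Its height is the focal height for the middle of the lens
- specimen: polished steel specimen set in a black resin mount: a loose upright cylinder 30 mm in diameter and 20 mm high, 35 g, on the granite plate, at the start under the dust cover. Origin: centre of its underside; z up; polished face on top
- cover: aluminium dust cover standing mouth down over the specimen: a round cap 64 mm in diameter, 44 mm high, wall 3 mm (29 mm inner radius, 40 mm inner depth), with a black knob on top: a neck 12 mm in diameter from 44 to 50 mm and the knob 20 mm in diameter from 50 to 68 mm above the rim. 80 to 170 g. Origin: centre of the mouth, in the plane of the rim; z up through the knob
- cover_knob (a point): middle of the cover's knob, on its axis, 59 mm above the rim
- loupe: hand lens lying flat on the bench, 70 to 105 g: a grey straight handle 80 mm long, 16 mm wide and 14 mm high, then a short neck and a round steel-framed lens 68 mm in diameter and 14 mm thick. Origin: on the underside, under the middle of the handle; x along the handle towards the lens, z up; handle from x = -40 to +40 mm, lens centre at x = +85 mm; centre of mass near x = +42 mm
- loupe_lens (a point): centre of the hand lens's glass, 85 mm along x from the middle of the handle and at mid-thickness, 7 mm above its underside; z is the lens's optical axis
- mount_wide: bystander: pale grey resin mount 40 mm in diameter, 18 mm high, loose on the bench; origin under its centre
- mount_tall: bystander: black resin mount 25 mm in diameter, 28 mm high, loose on the granite plate near its plate +x edge; origin under its centre
- caliper: bystander: digital caliper lying flat on the bench, 220 mm long along its x, 76 mm wide over the jaws, 12 mm high; origin under the middle of its beam
- suspension: bystander: white bottle of polishing suspension 52 mm in diameter, 140 mm high, standing on the bench; origin under its centre
- wash_bottle: bystander: white wash bottle 68 mm in diameter, 155 mm high with a thin spout to 200 mm, standing on the bench; origin under its centre
- holder: bystander: round metal specimen holder 110 mm in diameter, 14 mm high with a central stub to 36 mm, lying on the bench; origin under its centre
There are look-alikes about, which are no part of the job. What is shaped like the cover but purple is not meant. What is shaped like the loupe but black is not meant.

How it is judged:
On the way:
1. the dust cover stands upright on the bench beside the plate, let go and at rest (height (world z) of cover below 0.006 m and angle between cover's own z axis and vertical below 0.08 rad and contact force between the fingers and cover below 0.05 N and linear speed of cover below 0.02 m/s), for 0.3 s.
At the end, for the whole second after the job is handed in: For the last second the fingers alone hold the lens still: centre within 9 mm of the specimen's axis and 6 mm of the scriber tip's height, level within 0.1 rad, touching nothing else. The cover stands upright on the bench, off the plate, released; the specimen is upright within 10 mm of its start (all of step 1 and horizontal distance between loupe_lens and specimen below 0.009 m and z of loupe_lens in the frame of scriber_tip between -0.006 and 0.006 m and angle between loupe_lens's own z axis and vertical below 0.1 rad and linear speed of loupe below 0.02 m/s and angular speed of loupe below 0.2 rad/s and contact force between the fingers and loupe above 1 N and contact force between loupe and plate below 0.05 N and contact force between loupe and specimen below 0.05 N and contact force between loupe and cover below 0.05 N and contact force between loupe and suspension below 0.05 N and distance of specimen from where it was at the start of the episode below 0.01 m and angle between specimen's own z axis and vertical below 0.05 rad); the arm keeps its last pose, push and grip.
It fails at once if the specimen is touched by the fingers or the hand lens, or shifted by more than 12 mm (contact force between any of the fingers, loupe and specimen above 0.3 N or distance of specimen from where it was at the start of the episode above 0.012 m).
It fails at once if the gauge's setting is altered (scriber tip shifted by more than 3 mm) (distance of scriber_tip from where it was at the start of the episode above 0.003 m).
It fails at once if the cover is dropped (falls free at more than 0.5 m/s, some 13 mm) (linear speed of cover above 0.5 m/s and contact force between the fingers and cover below 0.01 N).
It fails at once if the hand lens is dropped (falls free at more than 0.5 m/s) (linear speed of loupe above 0.5 m/s and contact force between the fingers and loupe below 0.01 N).
It fails at once if another thing is shifted by more than 25 mm (distance of any of mount_wide, mount_tall, caliper, suspension, wash_bottle, holder from where it was at the start of the episode above 0.025 m).
It also fails if it takes over 48 s, if anything falls off the work surface, if the arm or the gripper's body presses on something with over 40 N, if the wrist force passes 120 N, or if a joint passes its speed limit or range.

### The arm

A 6-joint arm with a two-finger parallel gripper is mounted at the origin on the work surface. World frame = base frame: x ahead of the robot, y to its left, z up, the work surface at z = 0. Lengths are in m, angles in rad, forces in N, time in s.
With the tool pointing down it reaches from about 0.425 to 0.95 m from the base axis. Payload 14.7 kg.
Tool frame: the origin (TCP) lies midway between the tips of the shut fingers; the grasp point (between the pads) lies 19 mm behind it (manip.hold_point_z is the distance from the TCP to the grasp point, in m); z points along the fingers, y is the line along which they close (so a half turn about z gives the same grasp; the last joint's range is limited). The gripper opens to 85 mm and grips with 20 to 120 N. Pads are 22 mm wide; open, the fingers measure 114 mm over their backs; the gripper's body (76 mm by 85 mm) begins 54 mm behind the grasp point. The pads swing forward as they close: fully open they stand 13 mm farther back than shut.
Start: joints at [-1.283, 0.48, 1.596, -0, 1.065, -0.047], TCP at [0.214, -0.614, 0.231] pointing down, gripper open.
Joint ranges: [-2.75, 2.75], [-0.82, 2.05], [0.23, 2.67], [-1.56, 4.7], [0.09, 2.69], [-2.92, 2.92]. Speed limits (rad/s): [1.89, 1.89, 2.39, 3.01, 3.01, 3.01].

### API

Orientations are given as [roll, pitch, yaw] about the fixed x, y, z axes, in that order (R = Rz(yaw) Ry(pitch) Rx(roll)).
In Python, from cell import manip gives the robot as it stands. The module is installed in compiled form; this text tells all that it offers.
- The arm moves only by the tool jog_arm, never from a script. Its arguments are lists of equal length, an entry for each row: "translation": the shift along the tool's x, y, z normalised to -1 to 1, where 1 is 150 mm, a list of three; "turn": the turn, a rotation vector about the tool's x, y, z normalised to -1 to 1, where 1 is pi/2 rad, a list of three; "grip": the closure, from -1 (fully open) to 1 (shut). A call has 1 to 5 rows; each row shifts and turns the commanded pose from where the row before left it, along the tool's axes as they then stand; what a row does not reach is not made up. A row lasts 1/8 s, in which the tool goes at most 62.5 mm and 10.7 degrees, less where a joint would pass 70% of its speed; a pose out of reach is approached as far as the arm can. A call with a number of a shift or a turn outside -1 to 1 is refused whole. A call with a gripper value outside its range is refused whole. The fingers move at their own pace and stop on an object; the grip force is fixed at half the most. Time passes only in rows, so rows that do not move let the fingers close. It gives the time, the measured TCP pose, the force, the opening and the grip force at its end, in the units of the state.
- manip.observe(): the state, without advancing time (a new reading comes with each control period).
- manip.camera(name): name is "scene" or "top" or "wrist"; returns a dict with "pixels" (400x640x3 uint8, red, green, blue), "vfov" (degrees; the focal length in pixels is half the picture's height over the tangent of half this angle, whatever the lens; pixels are square), "cx", "cy" (the principal point, pixels), "cam_to_world" (4x4, takes a point from camera to world coordinates). Camera axes: x right, y down, z forward; pixel columns grow to the right and rows downward; lengths in m; the calibration is good to about 2 mm. A picture is of the moment at which its call begins. There is no depth.
- manip.sign_off(): hands the job in; it is judged then, once.
The state is a dict: "time_s": time; "qpos": joint angles; "qvel": joint speeds; "tau": joint torques, N m; "eef_pos": TCP position; "ee_rot": TCP orientation; "force": force on the tool from outside, world axes, zero at the start; "ft_torque": the same for the moment, N m; "gripper_width": opening from 0.0 (shut) to 1.0 (fully open); "grip_force": force on a finger pad.
Only numpy, scipy, OpenCV 4.12 (cv2) and the standard library are available. Lean on these libraries where they do the work, as an engineer would, in place of code of your own. Each camera call takes 0.05 s, during which the arm holds its last target. There are 200 camera calls.

## Working session

There is one attempt and no reset: what is moved stays moved. The work goes in short steps, Python scripts to look and compute and a tool call to move; the robot and the scene stay as the last step left them, time stands still between calls to the robot, and variables do not carry over. Pictures are saved under pics/ and viewed, at most 10 in all, crops included, and the job is handed in when it is done.

Besides the shell and the picture viewer there is one more tool, called after "Request:" as name(argument=value, ...), one argument or row to a line, values as JSON. jog_arm: Moves the arm, as the interface text tells. Its arguments: {"type":"object","properties":{"translation":{"type":"array"},"turn":{"type":"array"},"grip":{"type":"array"}},"required":["translation","turn","grip"]}

```bash
mkdir -p pics; cat > h.py <<'E'
import numpy as np, cv2
from cell import manip
def save(n,c):
    cv2.imwrite(f'pics/{n}.png',c['pixels'][:,:,::-1]); np.savez(f'pics/{n}.npz',**c)
def load(n): return np.load(f'pics/{n}.npz')
def ray(c,u,v):
    f=200/np.tan(np.radians(float(c['vfov']))/2); M=c['cam_to_world']
    d=M[:3,:3]@np.array([(u-c['cx'])/f,(v-c['cy'])/f,1]); return M[:3,3],d/np.linalg.norm(d)
def onz(c,u,v,z):
    o,d=ray(c,u,v); return o+d*(z-o[2])/d[2]
def tri(rs):
    A=sum(np.eye(3)-np.outer(d,d) for o,d in rs); b=sum((np.eye(3)-np.outer(d,d))@o for o,d in rs)
    p=np.linalg.solve(A,b); return p,[np.linalg.norm((np.eye(3)-np.outer(d,d))@(p-o)) for o,d in rs]
def proj(c,p):
    f=200/np.tan(np.radians(float(c['vfov']))/2); M=c['cam_to_world']
    q=M[:3,:3].T@(np.asarray(p)-M[:3,3]); return q[0]/q[2]*f+c['cx'],q[1]/q[2]*f+c['cy']
E
python3 - <<'E'
from h import *
for n in('scene','top','wrist'):
    c=manip.camera(n); save(n+'0',c); print(n,c['vfov'],c['cx'],c['cy'],c['cam_to_world'].round(3).tolist())
print(manip.observe(),manip.hold_point_z)
E
```

```text
scene 56.00819759194104 318.9417137345573 191.04287871928736 [[0.482, 0.707, -0.518, 0.994], [0.876, -0.379, 0.297, -0.319], [0.014, -0.597, -0.802, 0.865], [0.0, 0.0, 0.0, 1.0]]
top 44.41662658299718 333.2074462155329 206.70244196238824 [[-0.027, -0.997, 0.066, 0.44], [-0.999, 0.025, -0.021, -0.026], [0.019, -0.066, -0.998, 1.603], [0.0, 0.0, 0.0, 1.0]]
wrist 66.28326313301096 321.296768958601 200.74658749543298 [[0.329, -0.903, -0.278, 0.282], [-0.944, -0.315, -0.096, -0.59], [-0.001, 0.294, -0.956, 0.372], [0.0, 0.0, 0.0, 1.0]]
{'time_s': 0.15, 'qpos': array([-1.28260619e+00,  4.80671633e-01,  1.59673372e+00,  4.16989785e-06,
        1.06511391e+00, -4.66121394e-02]), 'qvel': array([ 0.00090461, -0.0026325 , -0.00213384,  0.00142804,  0.00084569,
        0.00145261]), 'tau': array([ 1.22181333e-03, -9.51147509e+01, -4.30461895e+01, -3.26875261e-05,
        8.12594604e-03, -6.46374986e-06]), 'eef_pos': array([ 0.21350153, -0.61359823,  0.23082859]), 'ee_rot': array([-3.14066722e+00, -4.68177809e-05,  3.34800238e-01]), 'force': array([-0.27733768,  0.18699921, -0.11539396]), 'ft_torque': array([-0.01415088,  0.04206327,  0.00156659]), 'grip_force': 0.0, 'gripper_width': 1.002851307134936} 0.0187
```

View pics/top0.png

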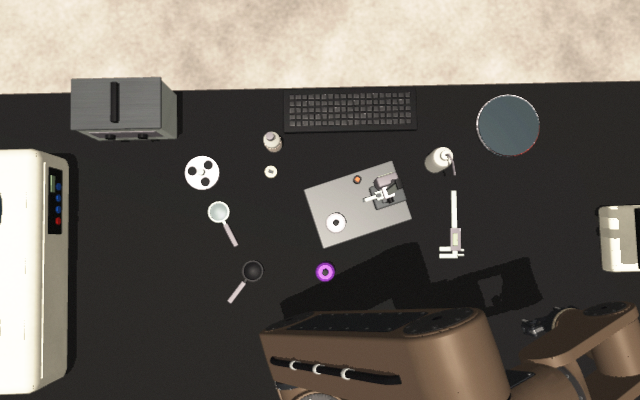

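View pics/scene0.png

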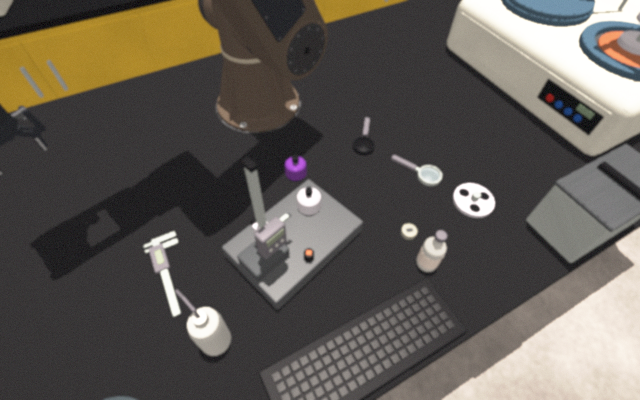

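Top view: candidates for the cover are the white/aluminium cap at (336,222) and the purple cap at (325,272, look-alike). For the loupe they are the clear, steel-rimmed lens at (218,212) with its handle running to (236,245), and the black lens at (253,271, look-alike). I choose the aluminium cap and the clear lens. In the scene view they sit at (310,200) and (430,175), and the scriber tip is near (287,216).

```bash
python3 - <<'E'
from h import *
t=load('top0');s=load('scene0')
a=cv2.resize(cv2.imread('pics/top0.png')[150:270,190:420],None,fx=3.4,fy=3.4,interpolation=2)[:400]
b=cv2.imread('pics/scene0.png')
b1=cv2.resize(b[150:270,220:380],None,fx=2.5,fy=2.5,interpolation=2)
b2=cv2.resize(b[140:200,360:520],None,fx=2.4,fy=2.4,interpolation=2)
o=np.zeros((600,800,3),np.uint8); o[:290,:782]=a[:290,:782]if a.shape[0]>=290 else 0; o[295:595,:400]=b1; o[295:439,405:789]=b2
cv2.imwrite('pics/crop.png',o)
print('cover knob tri',tri([ray(t,336,222),ray(s,309,190)]))
print('cover onz .118',onz(t,336,222,.118),'lens',onz(t,218.5,212,.014),'handle end',onz(t,236,245,.014), 'lens scene',onz(s,430,175,.014))
for n,p in dict(p1=(304,190),p2=(393,162),p3=(411,221),p4=(324,248)).items(): print(n,onz(t,*p,.05))
for n,p,z in(('purple',(325,272),.06),('mountw',(271,172),.018),('susp',(272,140),.14),('holder',(202,173),.02),('blk',(253,271),.014),('orange',(357,180),.078)):print(n,onz(t,*p,z).round(3))
E
```

```text
cover knob tri (array([ 0.4930096 , -0.06265963,  0.11304933]), [np.float64(0.0022541193112593067), np.float64(0.002254119311259304)])
cover onz .118 [ 0.49178653 -0.06452658  0.118     ] lens [0.53764669 0.31190459 0.014     ] handle end [0.42971991 0.25698458 0.014     ] lens scene [0.54718265 0.31106539 0.014     ]
p1 [0.59855799 0.03274227 0.05      ]
p2 [ 0.68156398 -0.25410907  0.05      ]
p3 [ 0.49108931 -0.3048804   0.05      ]
p4 [ 0.4130367  -0.02614165  0.05      ]
purple [ 0.338 -0.027  0.06 ]
mountw [0.663 0.14  0.018]
susp [0.743 0.122 0.14 ]
holder [0.665 0.362 0.02 ]
blk [0.345 0.204 0.014]
orange [ 0.623 -0.135  0.078]
```

View pics/crop.png

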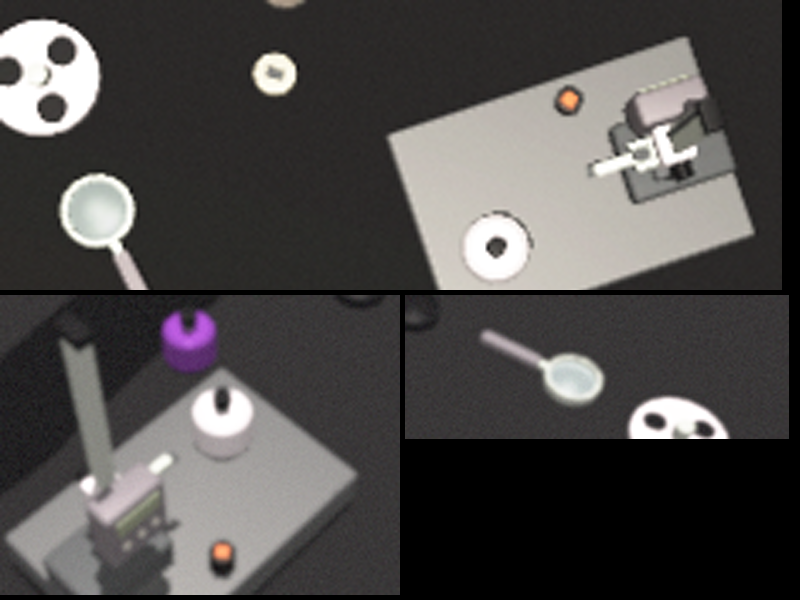

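Crop confirms the choice: the aluminium cap with a black knob stands on the plate, and the loupe has a clear lens with a light grey handle. The scriber points from the gauge toward the cap's end of the plate. I'll approach the cover now.

```bash
cat >> h.py <<'E'
import json
from scipy.spatial.transform import Rotation as Ro
def plan(p,yaw,n,g=-1.0,start=None):
    s=manip.observe(); p0=s['eef_pos'];R=Ro.from_euler('xyz',s['ee_rot'])
    if start is not None: p0=np.array(start[0]);R=Ro.from_euler('xyz',[np.pi,0,start[1]])
    T=Ro.from_euler('xyz',[np.pi,0,yaw]); rv=(R.inv()*T).as_rotvec()/n; d=(np.array(p)-p0)/n
    tr=[];tu=[]
    for i in range(n):
        tr.append((R.inv().apply(d)/.15).round(3).tolist()); tu.append((rv/(np.pi/2)).round(3).tolist()); R=R*Ro.from_rotvec(rv)
    print('p0',p0.round(4),'max',np.abs(np.linalg.norm(d)),np.degrees(np.linalg.norm(rv)))
    for i in range(0,n,5): print(json.dumps(dict(translation=tr[i:i+5],turn=tu[i:i+5],grip=[g]*len(tr[i:i+5]))))
E
python3 -c "
from h import *
plan([.49,-.05,.225],1.49,10)"
```

```text
p0 [ 0.2135 -0.6136  0.2308] max 0.06277964131009114 6.618808851320151
{"translation": [[0.298, -0.294, 0.004], [0.329, -0.258, 0.004], [0.357, -0.218, 0.004], [0.38, -0.176, 0.004], [0.398, -0.131, 0.004]], "turn": [[-0.0, -0.0, -0.074], [-0.0, -0.0, -0.074], [-0.0, -0.0, -0.074], [-0.0, -0.0, -0.074], [-0.0, -0.0, -0.074]], "grip": [-1.0, -1.0, -1.0, -1.0, -1.0]}
{"translation": [[0.41, -0.084, 0.004], [0.417, -0.036, 0.004], [0.418, 0.012, 0.004], [0.414, 0.06, 0.004], [0.404, 0.108, 0.004]], "turn": [[-0.0, -0.0, -0.074], [-0.0, -0.0, -0.074], [-0.0, -0.0, -0.074], [-0.0, -0.0, -0.074], [-0.0, -0.0, -0.074]], "grip": [-1.0, -1.0, -1.0, -1.0, -1.0]}
```

Request:
jog_arm(
  translation=[
    [0.298,-0.294,0],
    [0.329,-0.258,0],
    [0.357,-0.218,0],
    [0.38,-0.176,0],
    [0.398,-0.131,0],
  ],
  turn=[
    [0,0,-0.074],
    [0,0,-0.074],
    [0,0,-0.074],
    [0,0,-0.074],
    [0,0,-0.074],
  ],
  grip=[-1,-1,-1,-1,-1],
)

```text
time_s: 0.78
eef_pos: [0.3513, -0.3313, 0.2313]
ee_rot: [3.141, -0.0, 0.919]
force: [1.9, -0.0, 0.9]
gripper_width: 1.007
grip_force: 0.0
```

Request:
jog_arm(
  translation=[
    [0.41,-0.084,0],
    [0.415,-0.036,0],
    [0.415,0.012,0],
    [0.412,0.06,0],
    [0.4,0.108,0],
  ],
  turn=[
    [0,0,-0.074],
    [0,0,-0.074],
    [0,0,-0.074],
    [0,0,-0.074],
    [0,0,-0.074],
  ],
  grip=[-1,-1,-1,-1,-1],
)

```text
time_s: 1.4
eef_pos: [0.4877, -0.0506, 0.2314]
ee_rot: [3.141, 0.0, 1.501]
force: [0.5, -1.0, 0.3]
gripper_width: 0.998
grip_force: 0.0
```

Request:
jog_arm(
  translation=[
    [0,0,0],
  ],
  turn=[
    [0,0,0],
  ],
  grip=[-1],
)

```text
time_s: 1.52
eef_pos: [0.4884, -0.049, 0.2312]
ee_rot: [3.141, -0.001, 1.504]
force: [0.3, -0.2, -0.3]
gripper_width: 1.002
grip_force: 0.0
```

```bash
python3 -c "
from h import *
c=manip.camera('wrist');save('w1',c);print(manip.observe()['eef_pos'],manip.observe()['ee_rot'],proj(c,[.492,-.064,.118]))"
```

```text
[ 0.48748205 -0.05079689  0.23110294] [-3.14128671e+00 -3.85650787e-05  1.50103803e+00] (np.float64(328.88485950152943), np.float64(211.97155065889106))
```

View pics/w1.png

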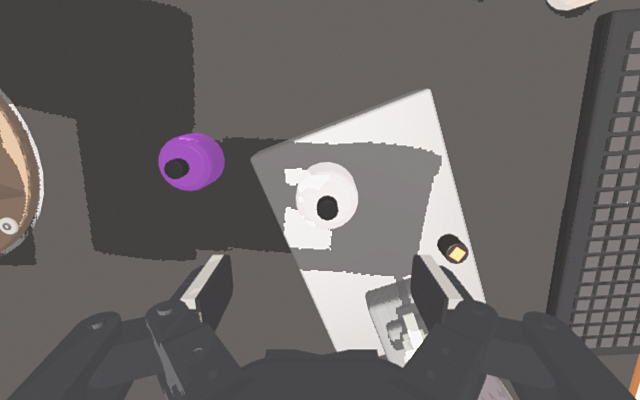

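Wrist view: the aluminium cover's cap is at (327,195) with its black knob top at (327,208). The purple one is clear at (190,160), and the gauge is at the bottom (400,320).

```bash
python3 -c "
from h import *
c=load('w1');t=load('top0');s=load('scene0')
def blob(c,x0,x1,y0,y1,f):
    g=c['pixels'][y0:y1,x0:x1].max(2).astype(int); m=(g<f).astype(np.uint8)
    n,l,st,ce=cv2.connectedComponentsWithStats(m); i=1+np.argmax(st[1:,4]); return ce[i]+[x0,y0],st[i]
k,st=blob(c,305,350,185,230,70); print(k,st)
tk,st2=blob(t,326,347,212,233,110); print(tk,st2)
sk,st3=blob(s,302,318,184,202,90); print(sk,st3)
print(onz(c,*k,.113),tri([ray(c,*k),ray(t,*tk)]),tri([ray(c,*k),ray(t,*tk),ray(s,*sk)]))
# scriber crop analysis
g=t['pixels'][180:215,355:395].max(2); print(g[8:26:1,3:30:1])
"
```

```text
[326.92702703 207.58648649] [ 12  11  21  24 370]
[335.54166667 222.20833333] [ 7  8  6  6 24]
[308.4516129  191.38709677] [ 5  4  4  8 31]
[ 0.49051614 -0.06148865  0.113     ] (array([ 0.49102221, -0.06331063,  0.10771851]), [np.float64(0.0005244451129587769), np.float64(0.0005244451129587164)]) (array([ 0.49158162, -0.0628487 ,  0.10638461]), [np.float64(0.0013420919786902934), np.float64(0.0005577262890979209), np.float64(0.0017155445561539589)])
[[186 186 185 185 181 184 184 184 184 187 164  97 105 127 133 133 128 107
   69  78  78  76  74 106 233 255 255]
 [187 187 186 188 185 185 184 183 184 184 157  59  90 123 134 132 132 128
  107  71  76 101 127 140 226 255 255]
 [185 186 188 186 187 187 185 186 186 185 166  93  75 117 133 131 133 132
  128 107  64 118 196 214 208 254 255]
 [188 186 188 188 186 188 187 188 187 186 168  96  65 112 130 132 131 123
  128 232 253 249 251 249 171 247 255]
 [188 188 188 187 187 185 187 187 187 186 184 152  63  98 125 121 179 250
  251 253 254 249 227 246 133 231 255]
 [189 189 190 189 188 188 187 186 187 187 186 169  96  79 118 120 118 234
  252 
[... 689 characters left out ...]
 198 177 160 148 151]
 [193 191 189 190 174 138 172 244 254 254 246 233 222 195 133  66 110 128
  124 154 196 175 138 113  95 135 144]
 [192 192 191 190 174 133 150 198 233 224 203 192 190 186 155  59  95 126
  136 137 137 136 137 124  95 129 146]
 [192 191 192 190 184 173 183 189 195 190 189 188 189 190 169  95  74 118
  137 137 138 136 138 126  88  97 110]
 [192 193 190 192 191 189 189 190 189 191 188 188 189 189 177 126  70 111
  139 140 137 138 137 138 125 114 132]
 [192 192 191 192 192 191 189 190 189 189 193 190 189 188 186 156  57  93
  127 141 142 140 140 140 139 137 138]
 [192 193 191 193 191 192 191 189 189 190 190 189 189 188 188 171  91  74
  120 144 143 142 140 141 139 137 139]]
```

Request:
jog_arm(
  translation=[
    [-0.076,0.029,0.35],
    [0,0,0.35],
    [0,0,0.18],
    [0,0,0],
    [0,0,0],
  ],
  turn=[
    [0,0,0],
    [0,0,0],
    [0,0,0],
    [0,0,0],
    [0,0,0],
  ],
  grip=[-1,-1,-1,1,1],
)

```text
time_s: 2.2
eef_pos: [0.4909, -0.0651, 0.1003]
ee_rot: [3.141, 0.0, 1.496]
force: [0.2, 0.0, 0.2]
gripper_width: 0.604
grip_force: 0.0
```

Request:
jog_arm(
  translation=[
    [0,0,0],
    [0,0,0],
    [0,0,0],
    [0,0,0],
  ],
  turn=[
    [0,0,0],
    [0,0,0],
    [0,0,0],
    [0,0,0],
  ],
  grip=[1,1,1,1],
)

```text
time_s: 2.7
eef_pos: [0.4916, -0.0645, 0.1004]
ee_rot: [3.139, 0.0, 1.497]
force: [0.4, -0.9, 9.7]
gripper_width: 0.205
grip_force: 58.5
```

Request:
jog_arm(
  translation=[
    [0,0,-0.05],
    [0,0,-0.15],
    [0,0,-0.25],
    [0,0,-0.25],
    [0,0,0],
  ],
  turn=[
    [0,0,0],
    [0,0,0],
    [0,0,0],
    [0,0,0],
    [0,0,0],
  ],
  grip=[1,1,1,1,1],
)

```text
time_s: 3.32
eef_pos: [0.4921, -0.0645, 0.2073]
ee_rot: [3.137, 0.001, 1.497]
force: [0.5, 0.3, -1.7]
gripper_width: 0.208
grip_force: 58.9
```

```bash
python3 -c "
from h import *
save('w2',manip.camera('wrist'));save('s2',manip.camera('scene'))
a=cv2.imread('pics/w2.png');b=cv2.imread('pics/s2.png')
cv2.imwrite('pics/c2.png',np.hstack([cv2.resize(a,(400,250),interpolation=3),cv2.resize(b[130:280,200:440],(400,250),interpolation=2)]))
plan([.55,.11,.17],1.7,4,1.0)
print(manip.observe()['ee_rot'],manip.observe()['force'])"
```

```text
p0 [ 0.4904 -0.0643  0.2046] max 0.046843850883766955 2.904278388191763
{"translation": [[0.297, 0.078, 0.058], [0.293, 0.093, 0.058], [0.288, 0.107, 0.058], [0.282, 0.122, 0.058]], "turn": [[0.0, 0.0, -0.032], [0.0, 0.0, -0.032], [0.0, 0.0, -0.032], [0.0, 0.0, -0.032]], "grip": [1.0, 1.0, 1.0, 1.0]}
[3.14096735e+00 8.16039093e-05 1.49724407e+00] [-0.62235911  0.36500897 -1.69850365]
```

View pics/c2.png

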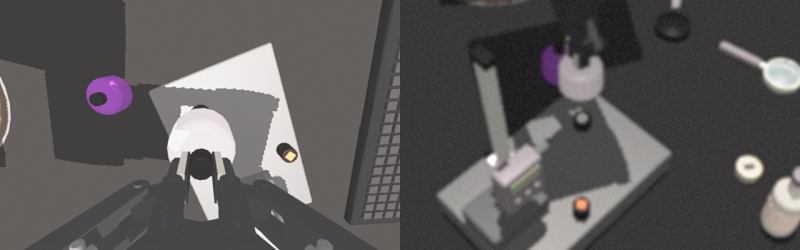

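Composite: the cover is lifted and upright in the fingers (left, ~(200,135); right, ~(580,75)). The specimen stands exposed on the plate at scene px ≈(309,202).

Request:
jog_arm(
  translation=[
    [0.3,0.08,0.06],
    [0.295,0.095,0.06],
    [0.29,0.105,0.06],
    [0.28,0.12,0.06],
    [0,0,0],
  ],
  turn=[
    [0,0,-0.032],
    [0,0,-0.032],
    [0,0,-0.032],
    [0,0,-0.032],
    [0,0,0],
  ],
  grip=[1,1,1,1,1],
)

```text
time_s: 4.05
eef_pos: [0.5499, 0.1132, 0.1662]
ee_rot: [-3.139, -0.0, 1.702]
force: [0.3, -0.1, -1.3]
gripper_width: 0.207
grip_force: 58.9
```

Request:
jog_arm(
  translation=[
    [0,0,0.3],
    [0,0,0.3],
    [0,0,0.1],
    [0,0,0.03],
    [0,0,0],
  ],
  turn=[
    [0,0,0],
    [0,0,0],
    [0,0,0],
    [0,0,0],
    [0,0,0],
  ],
  grip=[1,1,1,1,1],
)

```text
time_s: 4.68
eef_pos: [0.551, 0.1106, 0.0597]
ee_rot: [3.141, -0.0, 1.698]
force: [-0.4, 0.4, -2.3]
gripper_width: 0.208
grip_force: 59.0
```

```bash
python3 -c "
from h import *
s=manip.camera('scene');save('s3',s);t=manip.camera('top');save('t3',t)
a=cv2.imread('pics/t3.png')[140:260,280:440];b=cv2.imread('pics/s3.png')[150:290,240:440]
cv2.imwrite('pics/c3.png',np.hstack([cv2.resize(a,None,fx=2.5,fy=2.5,interpolation=2),cv2.resize(b,(400,300),interpolation=2)]))
o=manip.observe();print(o['eef_pos'],o['force'])"
```

```text
[0.55130501 0.11080119 0.06010161] [ 0.48686704 -0.06253365 -2.41282199]
```

View pics/c3.png

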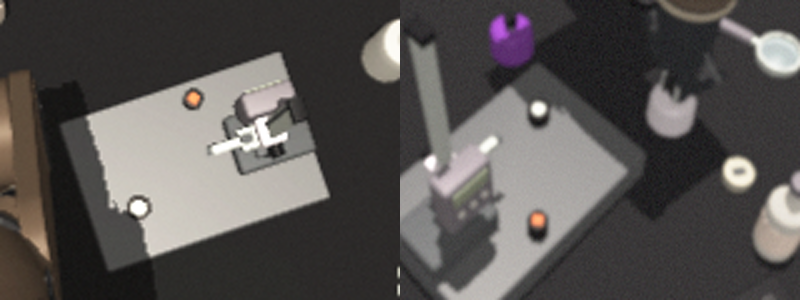

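The cover is just above clear bench, upright. The specimen's polished face is at top px ≈(335,223) and scene px ≈(309,200), undisturbed. The scriber tip is at top px ≈(364,200) and scene px ≈(287,217). Now lowering to contact.

Request:
jog_arm(
  translation=[
    [0,0,0.03],
    [0,0,0.02],
    [0,0,0.008],
    [0,0,0.004],
    [0,0,0],
  ],
  turn=[
    [0,0,0],
    [0,0,0],
    [0,0,0],
    [0,0,0],
    [0,0,0],
  ],
  grip=[1,1,1,1,1],
)

```text
time_s: 5.4
eef_pos: [0.551, 0.1109, 0.0502]
ee_rot: [3.141, -0.0, 1.698]
force: [-1.1, -0.4, 12.9]
gripper_width: 0.203
grip_force: 60.8
```

```bash
python3 - <<'E'
from h import *
t=load('t3');s=load('s3')
def blob(c,x0,x1,y0,y1,th):
    g=c['pixels'][y0:y1,x0:x1].min(2); m=(g>th).astype(np.uint8)
    n,l,st,ce=cv2.connectedComponentsWithStats(m); i=1+np.argmax(st[1:,4]); return ce[i]+[x0,y0],st[i]
a,_=blob(t,329,342,216,230,235);b,_2=blob(s,303,315,194,207,160)
print(a,_,b,_2,tri([ray(t,*a),ray(s,*b)]),onz(t,*a,.07),onz(s,*b,.07))
np.set_printoptions(linewidth=200)
print(s['pixels'][208:228,274:296].min(2)); 
print(t['pixels'][194:206,358:376].min(2))
E
```

```text
[335.  222.5] [ 4  4  5  6 24] [308.86111111 200.38888889] [ 3  4  7  6 36] (array([ 0.49253033, -0.06177761,  0.0669262 ]), [np.float64(0.000992902393948707), np.float64(0.0009929023939487277)]) [ 0.4919658  -0.06258458  0.07      ] [ 0.49492456 -0.06189422  0.07      ]
[[151 154 151 150 150 154 151 153 152 155 152 156 156 155 155 153 156 151 155 154 155 156]
 [149 149 151 152 156 154 150 152 153 148 155 151 155 155 157 156 154 153 157 153 156 157]
 [153 152 153 151 152 151 147 153 153 150 157 151 156 154 152 158 156 155 159 154 155 153]
 [156 152 151 155 153 152 153 155 150 151 150 155 156 153 149 152 155 154 156 157 156 158]
 [150 152 153 151 153 153 150 154 156 155 158 161 160 155 151 150 151 156 155 157 158 160]
 [152 152 155 154 154 155 154 152 153 159 169 186 187 171 153 146 147 150 156 157 153 157]
 [151 153 150 154 155 151 154 156 163 177 208 226 228 212 172 142 131 146 156 160 156 161]
 [153 154 153 158 156 158 158 167 187 218 237 246 247 236 199 145 131 144 156 157 155 157]
 [154 155 155 158 154 155 169 193 225 241 248 250 248 239 201 150 134 147 155 159 162 161]
 [163 164
[... 1193 characters left out ...]
191 217 250 251 252 248]
 [181 182 179 179 179 180 164 100 138 197 227 250 252 252 253 254 253 253]
 [182 182 182 181 163 107 141 223 251 252 252 253 254 254 253 252 231 203]
 [182 182 181 180 162 125 179 247 254 254 254 254 252 237 199 156 138 129]
 [183 181 181 181 168 137 166 237 254 252 241 226 211 184 125  67 110 132]
 [183 182 183 182 168 128 148 189 226 213 194 182 180 179 145  58  94 124]
 [182 182 181 182 177 167 175 179 184 180 181 180 180 180 162  89  74 116]
 [185 183 182 182 181 181 182 179 181 180 179 179 181 180 169 119  64 109]
 [183 183 184 183 183 183 182 182 182 180 181 180 182 179 178 150  58  91]
 [184 184 184 182 181 184 183 182 183 182 181 181 178 180 180 162  90  74]]
```

Request:
jog_arm(
  translation=[
    [0,0,0],
    [0,0,0],
    [0,0,0],
    [0,0,0],
  ],
  turn=[
    [0,0,0],
    [0,0,0],
    [0,0,0],
    [0,0,0],
  ],
  grip=[-1,-1,-1,-1],
)

```text
time_s: 5.9
eef_pos: [0.5504, 0.1107, 0.0494]
ee_rot: [-3.141, -0.0, 1.698]
force: [-0.4, -0.8, 0.1]
gripper_width: 1.001
grip_force: 0.0
```

Request:
jog_arm(
  translation=[
    [0,0,-0.1],
    [0,0,-0.3],
    [0,0,-0.4],
    [0,0,-0.3],
    [0,0,0],
  ],
  turn=[
    [0,0,0],
    [0,0,0],
    [0,0,0],
    [0,0,0],
    [0,0,0],
  ],
  grip=[-1,-1,-1,-1,-1],
)

```text
time_s: 6.52
eef_pos: [0.5525, 0.1111, 0.2193]
ee_rot: [3.134, -0.0, 1.698]
force: [0.3, 0.5, -0.7]
gripper_width: 1.0
grip_force: 0.0
```

```bash
python3 - <<'E'
from h import *
t=load('t3');s=load('s3')
print('tip',tri([ray(t,364.2,199.6),ray(s,287.2,215.3)]), 'plate-based: ')
c=manip.camera('wrist');save('w4',c)
p=tri([ray(t,364.2,199.6),ray(s,287.2,215.3)])[0];print(proj(c,p),proj(c,[.492,-.062,.07]))
o=manip.observe();print(o['eef_pos'],o['ee_rot'],o['gripper_width'])
# loupe refine: t3
for n in('t3','top0'):
    q=load(n)['pixels'].astype(int)[190:260,195:250]; m=(q.min(2)>90).astype(np.uint8)
    N,l,st,ce=cv2.connectedComponentsWithStats(m);i=1+np.argmax(st[1:,4]);ys,xs=np.where(l==i)
    print(n,st[i],xs.max()+195,ys.max()+190)
    for r in range(225-190,250-190,2): 
        k=np.where(l[r]==i)[0]
        if len(k): print(r+190,k.mean()+195,len(k))
    k=(ys+190<223); print('lens',(xs[k].min()+xs[k].max())/2+195,(ys.min()+190),xs[k].max()-xs[k].min()+1)
E
```

```text
tip (array([ 0.55569991, -0.14949187,  0.14584329]), [np.float64(0.0004186090904164629), np.float64(0.0004186090904163625)]) plate-based: 
(np.float64(292.7949483696862), np.float64(458.76264456467914)) (np.float64(250.09084874332706), np.float64(326.34541297431315))
[0.55132096 0.11089247 0.21710468] [ 3.13753189e+00 -6.36025840e-05  1.69828576e+00] 0.9950415694052723
t3 [ 12  11  22  29 412] 228 229
225 224.5 4
227 224.5 2
229 225.0 1
lens 217.5 201 22
top0 [ 12  11  31  46 533] 237 246
225 225.5 6
227 226.5 6
229 227.5 6
231 228.5 6
233 229.5 6
235 230.5 6
237 231.5 6
239 232.5 6
241 233.5 6
243 234.5 6
245 235.0 5
lens 218.0 201 23
```

View pics/w4.png

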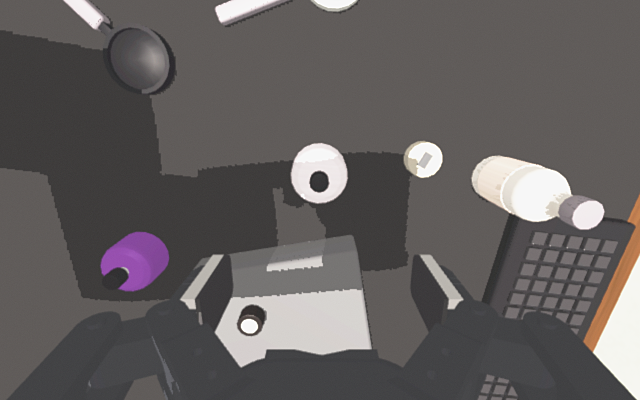

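The cover stands upright and released at (319,175). The specimen face is at (250,326), exactly where my estimate (0.492,-0.062,0.07) projects. Next is the loupe.

```bash
python3 -c "
from h import *
plan([.475,.280,.20],3.61,11)"
```

```text
p0 [0.5513 0.1109 0.2171] max 0.01693810259843787 9.957575602697084
{"translation": [[0.108, -0.033, 0.01], [0.112, -0.014, 0.01], [0.112, 0.006, 0.01], [0.11, 0.025, 0.01], [0.104, 0.044, 0.01]], "turn": [[0.0, 0.0, -0.111], [0.0, 0.0, -0.111], [0.0, 0.0, -0.111], [0.0, 0.0, -0.111], [0.0, 0.0, -0.111]], "grip": [-1.0, -1.0, -1.0, -1.0, -1.0]}
{"translation": [[0.095, 0.061, 0.01], [0.083, 0.076, 0.01], [0.068, 0.089, 0.01], [0.052, 0.1, 0.01], [0.034, 0.107, 0.01]], "turn": [[0.0, 0.0, -0.111], [0.0, 0.0, -0.111], [0.0, 0.0, -0.111], [0.0, 0.0, -0.111], [0.0, 0.0, -0.111]], "grip": [-1.0, -1.0, -1.0, -1.0, -1.0]}
{"translation": [[0.015, 0.112, 0.01]], "turn": [[0.0, 0.0, -0.111]], "grip": [-1.0]}
```

Request:
jog_arm(
  translation=[
    [0.108,-0.033,0.01],
    [0.112,-0.014,0.01],
    [0.112,0.006,0.01],
    [0.11,0.025,0.01],
    [0.104,0.044,0.01],
  ],
  turn=[
    [0,0,-0.111],
    [0,0,-0.111],
    [0,0,-0.111],
    [0,0,-0.111],
    [0,0,-0.111],
  ],
  grip=[-1,-1,-1,-1,-1],
)

```text
time_s: 7.2
eef_pos: [0.5145, 0.188, 0.2062]
ee_rot: [-3.14, -0.001, 2.576]
force: [-0.2, 0.4, 0.0]
gripper_width: 0.995
grip_force: 0.0
```

Request:
jog_arm(
  translation=[
    [0.095,0.061,0.01],
    [0.083,0.076,0.01],
    [0.068,0.089,0.01],
    [0.052,0.1,0.01],
    [0.034,0.107,0.01],
  ],
  turn=[
    [0,0,-0.111],
    [0,0,-0.111],
    [0,0,-0.111],
    [0,0,-0.111],
    [0,0,-0.111],
  ],
  grip=[-1,-1,-1,-1,-1],
)

```text
time_s: 7.82
eef_pos: [0.4793, 0.2645, 0.1987]
ee_rot: [-3.141, -0.002, -2.836]
force: [0.1, -0.3, -1.8]
gripper_width: 0.999
grip_force: 0.0
```

Request:
jog_arm(
  translation=[
    [0.015,0.112,0.01],
    [0,0,0],
  ],
  turn=[
    [0,0,-0.111],
    [0,0,0],
  ],
  grip=[-1,-1],
)

```text
time_s: 8.07
eef_pos: [0.4722, 0.2802, 0.1972]
ee_rot: [3.141, -0.002, -2.666]
force: [-0.1, -0.4, 0.7]
gripper_width: 0.999
grip_force: 0.0
```

```bash
python3 -c "
from h import *
c=manip.camera('wrist');save('w5',c);o=manip.observe();print(o['eef_pos'],o['ee_rot'],proj(c,[.538,.312,.014]),proj(c,[.43,.257,.014]))"
```

```text
[0.47255085 0.27970963 0.19736988] [-3.14148925e+00 -1.52155194e-03 -2.66885294e+00] (np.float64(319.5111591039174), np.float64(242.95439743032955)) (np.float64(319.92404762922115), np.float64(136.39192284616817))
```

View pics/w5.png

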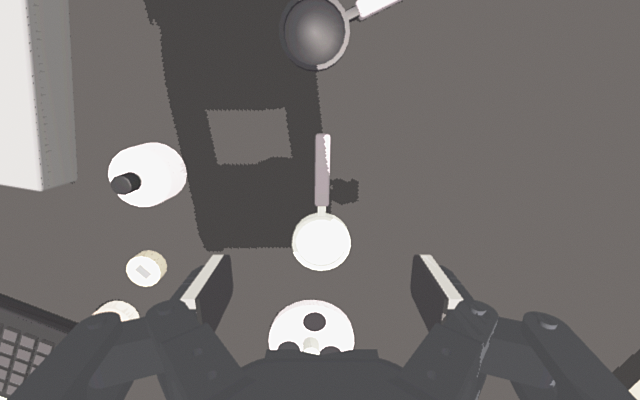

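Wrist view: the loupe's lens is at (321,242) and its handle runs from (322,206) to (322,134), aligned with the tool's x. The black look-alike is at the top (315,35).

```bash
python3 - <<'E'
from h import *
c=load('w5');t=load('top0');s=load('s3')
q=c['pixels'].astype(int)[125:280,280:365]; m=((q.min(2)>150)|((q.min(2)>125)&(q[:,:,0]-q[:,:,1]>8))).astype(np.uint8)
N,l,st,ce=cv2.connectedComponentsWithStats(m);i=1+np.argmax(st[1:,4]);ys,xs=np.where(l==i);ys+=125;xs+=280
print(st[i],xs.min(),xs.max(),ys.min(),ys.max())
k=ys>213; (lx,ly),r=cv2.minEnclosingCircle(np.c_[xs[k],ys[k]].astype(np.float32)); print(lx,ly,r)
for y in(140,160,180,200): print(y,xs[ys==y].min(),xs[ys==y].max())
hx=[(xs[ys==y].min()+xs[ys==y].max())/2 for y in(140,200)]
L=onz(c,lx,ly,.012);A=onz(c,hx[0],140,.012);B=onz(c,hx[1],200,.012);print(L,A,B)
d=(L-A);print('yaw A-L',np.arctan2(d[1],d[0]),'A-B',np.arctan2(*(B-A)[1::-1]))
print('end',onz(c,hx[0],ys.min(),.012),'tri lens',tri([ray(c,lx,ly),ray(t,218,211.7)]),'scene',tri([ray(c,lx,ly),ray(s,430,175)]))
E
```

```text
[  12    8   59  138 3838] 292 350 133 270
320.7376403808594 241.80902099609375 29.91020965576172
140 316 330
160 316 329
180 315 328
200 315 328
[0.53687973 0.3130166  0.012     ] [0.43199552 0.2616562  0.012     ] [0.49132175 0.29050056 0.012     ]
yaw A-L 0.45536301863387857 A-B 0.45254613602125926
end [0.42559055 0.25833877 0.012     ] tri lens (array([0.5391    , 0.31459963, 0.00666821]), [np.float64(0.00046224812029442374), np.float64(0.00046224812029439837)]) scene (array([0.54135747, 0.31642613, 0.00392717]), [np.float64(0.0019506142632321213), np.float64(0.001950614263232012)])
```

Request:
jog_arm(
  translation=[
    [-0.017,0.011,0.4],
    [0,0,0.4],
    [0,0,0.3],
    [0,0,0.1],
    [0,0,0],
  ],
  turn=[
    [0,0,0.012],
    [0,0,0],
    [0,0,0],
    [0,0,0],
    [0,0,0],
  ],
  grip=[-1,-1,-1,-1,-1],
)

```text
time_s: 8.75
eef_pos: [0.4747, 0.282, 0.0178]
ee_rot: [-3.142, -0.001, -2.688]
force: [-0.5, -0.1, 0.7]
gripper_width: 1.0
grip_force: 0.0
```

Request:
jog_arm(
  translation=[
    [0,0,0.06],
    [0,0,0.03],
    [0,0,0],
    [0,0,0],
    [0,0,0],
  ],
  turn=[
    [0,0,0],
    [0,0,0],
    [0,0,0],
    [0,0,0],
    [0,0,0],
  ],
  grip=[-1,-1,-1,1,1],
)

```text
time_s: 9.38
eef_pos: [0.4749, 0.2826, 0.0048]
ee_rot: [3.142, 0.0, -2.686]
force: [0.0, -0.8, -0.5]
gripper_width: 0.599
grip_force: 0.0
```

Request:
jog_arm(
  translation=[
    [0,0,0],
    [0,0,0],
    [0,0,0],
    [0,0,0],
  ],
  turn=[
    [0,0,0],
    [0,0,0],
    [0,0,0],
    [0,0,0],
  ],
  grip=[1,1,1,1],
)

```text
time_s: 9.88
eef_pos: [0.4747, 0.2825, 0.0048]
ee_rot: [3.142, 0.0, -2.686]
force: [-1.5, 0.2, 7.1]
gripper_width: 0.163
grip_force: 59.0
```

Request:
jog_arm(
  translation=[
    [0,0,-0.1],
    [0,0,-0.3],
    [0,0,-0.4],
    [0,0,-0.4],
    [0,0,0],
  ],
  turn=[
    [0,0,0],
    [0,0,0],
    [0,0,0],
    [0,0,0],
    [0,0,0],
  ],
  grip=[1,1,1,1,1],
)

```text
time_s: 10.5
eef_pos: [0.477, 0.2837, 0.19]
ee_rot: [3.141, 0.008, -2.686]
force: [0.9, -0.5, -0.5]
gripper_width: 0.163
grip_force: 58.8
```

```bash
python3 - <<'E'
from h import *
c=load('w1'); print(proj(c,[.5557,-.1495,.146]),proj(c,[.548,-.146,.146]))
s=manip.camera('scene');save('s6',s);w=manip.camera('wrist');save('w6',w)
a=cv2.imread('pics/w1.png')[240:390,320:460];b=cv2.imread('pics/s6.png')[100:200,300:460];d=cv2.imread('pics/w6.png')
r=lambda x:cv2.resize(x,(400,300),interpolation=2)
e=cv2.imread('pics/s3.png')[190:250,250:330]
cv2.imwrite('pics/c6.png',np.vstack([np.hstack([r(a),r(b)]),np.hstack([r(d),r(e)])]))
o=manip.observe();print(o['eef_pos'],o['ee_rot'],o['force'])
E
```

```text
(np.float64(408.55099604423526), np.float64(310.6048385058266)) (np.float64(399.71131063277517), np.float64(307.6817530820091))
[0.47484437 0.28253246 0.18576635] [ 3.14157133e+00  1.90686884e-03 -2.68574741e+00] [-0.75962604 -0.24035217 -1.09863396]
```

View pics/c6.png

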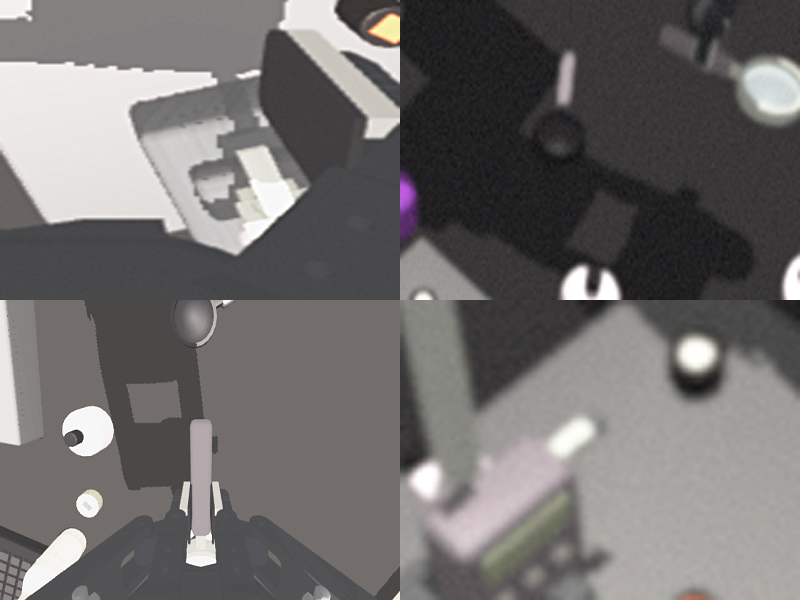

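Composite: the loupe is held level by its handle (scene crop, lens ≈(770,90); wrist view shows the handle between the pads). The scriber's bright bar is seen in w1 with its end near px (408,312), and in the scene crop its end is at ≈(598,428), i.e. px (289,216).

```bash
python3 - <<'E'
from h import *
np.set_printoptions(linewidth=220)
w=load('w1');t=load('t3');s=load('s3')
print(w['pixels'][296:330:2,394:424:1].min(2))
for wp in((408,314),(408,311)):
  for tp in((364.4,199.5),):
    for sp in((287.5,215),(287.5,216)):
      print(wp,sp,'wt',tri([ray(w,*wp),ray(t,*tp)])[0].round(4),'ws',[np.round(x,4) for x in tri([ray(w,*wp),ray(s,*sp)])],'all',[np.round(x,4) for x in tri([ray(w,*wp),ray(t,*tp),ray(s,*sp)])])
E
```

```text
[[117 114 117 121 112 102 104 108 110 107 110 110 114 113 132 180 188 171  74  55  61  62  64  63  63  63  63  62  63  64]
 [129 135 139 146 150 143 111 109 114 115 116 117 118 115 119 137 157 200 178  79  54  63  63  62  62  61  62  63  64  64]
 [165 169 168 168 180 185 178 168 117 114 115 117 119 117 113 110 143 212 212 181  74  57  63  64  64  65  63  63  64  61]
 [185 191 192 187 190 197 204 194 119 115 116 116 121 120 115 112 142 207 213 199 111  60  61  63  63  65  63  63  63  61]
 [194 202 204 198 196 200 206 196 119 109 111 106 107 105 104 105 111 115 115 117 117 101  66  61  65  62  64  62  63  63]
 [198 202 202 206 196 159 121 115 101 101 103 104 107 108 109 115 115 114 113 117 116 114  85  64  61  62  62  63  62  61]
 [201 187 115 112 112 109 108 107 109 115 114 114 117 117 114 114 115 114 114 115 119 117 114  87  63  61  63  63  65  64]
 [203 187 116 111 117 114 111 116 115 114 116 116 118 116 116 115 116 117 115 115 116 117 118 113  88  60  62  62  63  65]
 [203 187 113 108 115 117 117 123 115 115 116 116 115 114 116 116 128 150 143 115 111 115 119 118 111  82  60  61  6
[... 1059 characters left out ...]
5556, -0.1497,  0.1484]), array([0.0016, 0.0016])] all [array([ 0.5556, -0.1499,  0.1484]), array([0.0015, 0.0004, 0.0017])]
(408, 314) (287.5, 216) wt [ 0.555  -0.1504  0.1491] ws [array([ 0.5565, -0.1507,  0.1466]), array([0.0021, 0.0021])] all [array([ 0.5562, -0.1506,  0.1465]), array([0.002 , 0.0004, 0.0022])]
(408, 311) (287.5, 215) wt [ 0.5557 -0.1506  0.145 ] ws [array([ 0.5554, -0.1487,  0.1467]), array([0.0007, 0.0007])] all [array([ 0.5556, -0.1494,  0.1467]), array([0.0005, 0.001 , 0.0011])]
(408, 311) (287.5, 216) wt [ 0.5557 -0.1506  0.145 ] ws [array([ 0.5563, -0.1498,  0.1449]), array([0.0012, 0.0012])] all [array([ 0.5562, -0.1501,  0.1447]), array([0.0009, 0.0006, 0.0014])]
```

```bash
python3 -c "
from h import *
plan([.492,.0074,.18],1.571,12,1.0)"
```

```text
p0 [0.4748 0.2825 0.1858] max 0.022977258854632532 9.675531059939596
{"translation": [[0.059, -0.141, 0.003], [0.034, -0.149, 0.003], [0.009, -0.153, 0.003], [-0.017, -0.152, 0.003], [-0.043, -0.147, 0.003]], "turn": [[0.0, 0.0, 0.108], [0.0, 0.0, 0.108], [0.0, 0.0, 0.108], [0.0, 0.0, 0.108], [0.0, 0.0, 0.108]], "grip": [1.0, 1.0, 1.0, 1.0, 1.0]}
{"translation": [[-0.067, -0.138, 0.003], [-0.089, -0.125, 0.003], [-0.109, -0.108, 0.003], [-0.125, -0.088, 0.003], [-0.138, -0.066, 0.003]], "turn": [[0.0, 0.0, 0.108], [0.0, 0.0, 0.108], [0.0, 0.0, 0.108], [0.0, 0.0, 0.108], [0.0, 0.0, 0.108]], "grip": [1.0, 1.0, 1.0, 1.0, 1.0]}
{"translation": [[-0.147, -0.042, 0.003], [-0.152, -0.016, 0.003]], "turn": [[0.0, 0.0, 0.108], [0.0, 0.0, 0.108]], "grip": [1.0, 1.0]}
```

Request:
jog_arm(
  translation=[
    [0.059,-0.141,0],
    [0.034,-0.149,0],
    [0.009,-0.153,0],
    [-0.017,-0.152,0],
    [-0.043,-0.147,0],
  ],
  turn=[
    [0,0,0.108],
    [0,0,0.108],
    [0,0,0.108],
    [0,0,0.108],
    [0,0,0.108],
  ],
  grip=[1,1,1,1,1],
)

```text
time_s: 11.22
eef_pos: [0.4805, 0.1669, 0.1832]
ee_rot: [-3.14, -0.002, 2.744]
force: [-0.1, -0.5, -1.1]
gripper_width: 0.163
grip_force: 58.8
```

Request:
jog_arm(
  translation=[
    [-0.067,-0.138,0],
    [-0.089,-0.125,0],
    [-0.109,-0.108,0],
    [-0.125,-0.088,0],
    [-0.138,-0.066,0],
  ],
  turn=[
    [0,0,0.108],
    [0,0,0.108],
    [0,0,0.108],
    [0,0,0.108],
    [0,0,0.108],
  ],
  grip=[1,1,1,1,1],
)

```text
time_s: 11.85
eef_pos: [0.487, 0.0523, 0.1833]
ee_rot: [-3.139, -0.001, 1.895]
force: [-0.2, 0.2, -0.4]
gripper_width: 0.167
grip_force: 58.8
```

Request:
jog_arm(
  translation=[
    [-0.147,-0.042,0],
    [-0.152,-0.016,0],
    [0,0,0],
    [0,0,0],
  ],
  turn=[
    [0,0,0.108],
    [0,0,0.108],
    [0,0,0],
    [0,0,0],
  ],
  grip=[1,1,1,1],
)

```text
time_s: 12.35
eef_pos: [0.4899, 0.0076, 0.1838]
ee_rot: [-3.14, -0.0, 1.564]
force: [0.0, -0.2, -1.0]
gripper_width: 0.163
grip_force: 58.8
```

```bash
python3 -c "
from h import *
o=manip.observe();print(o['ee_rot'],o['gripper_width'],o['force'])
plan([.492,.0074,.1433],1.571,2,1.0)"
```

```text
[-3.13994552e+00 -2.04847845e-04  1.56365057e+00] 0.16275249925374452 [ 0.01562028 -0.19684373 -1.00718555]
p0 [0.4899 0.0076 0.1838] max 0.0202715563898993 0.2158437289492592
{"translation": [[-0.001, 0.007, 0.135], [-0.001, 0.007, 0.135]], "turn": [[-0.001, -0.0, -0.002], [-0.001, -0.0, -0.002]], "grip": [1.0, 1.0]}
```

Request:
jog_arm(
  translation=[
    [-0.001,0.007,0.135],
    [-0.001,0.007,0.135],
    [0,0,0],
    [0,0,0],
  ],
  turn=[
    [0,0,-0.002],
    [0,0,-0.002],
    [0,0,0],
    [0,0,0],
  ],
  grip=[1,1,1,1],
)

```text
time_s: 12.85
eef_pos: [0.4927, 0.0075, 0.1444]
ee_rot: [-3.142, -0.0, 1.569]
force: [0.6, 0.0, -0.1]
gripper_width: 0.167
grip_force: 58.8
```

```bash
python3 - <<'E'
from h import *
t=manip.camera('top');save('t7',t);s=manip.camera('scene');save('s7',s)
L=[.492,-.062,.1455]
print(manip.observe()['eef_pos'],'exp lens top',proj(t,L),'scene',proj(s,L),'spec scene',proj(s,[.492,-.062,.07]))
a=cv2.imread('pics/t7.png')[150:270,290:430];b=cv2.imread('pics/s7.png')[130:250,240:380]
r=lambda x:cv2.resize(x,(400,343),interpolation=2)
cv2.imwrite('pics/c7.png',np.hstack([r(a),r(b)]))
E
```

```text
[0.49304999 0.00728604 0.14470334] exp lens top (np.float64(335.3775418446513), np.float64(221.62447450485698)) scene (np.float64(308.0166540947098), np.float64(181.5980209022612)) spec scene (np.float64(308.2964583444897), np.float64(199.59165486496713))
```

View pics/c7.png

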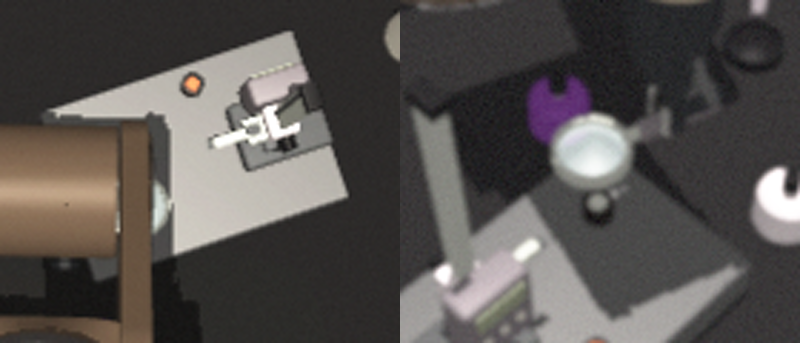

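Scene crop: the lens hangs level over the specimen, ellipse centre ≈(592,152), i.e. px (307,183); the specimen is just below it at (598,205). The top view is mostly hidden by the arm. I'll do one numeric check of the ellipse.

```bash
python3 - <<'E'
from h import *
s=load('s7');q=s['pixels'].astype(int).min(2)[165:202,290:325]
m=(q>115).astype(np.uint8);N,l,st,ce=cv2.connectedComponentsWithStats(m);i=1+np.argmax(st[1:,4]);print(st[i],ce[i]+[290,165])
for r in l: print(''.join('#' if v==i else '.' for v in r))
# expected silhouette of the frame (points on the rims)
a=np.linspace(0,2*np.pi,90)
P=np.array([proj(s,[.4925+.034*np.cos(x),-.062+.034*np.sin(x),z]) for x in a for z in(.1385,.1525)])
print(P.min(0),P.max(0))
E
```

```text
[  3   5  31  26 579] [307.01036269 182.2193437 ]
...................................
...................................
...................................
...................................
...................................
.............#########.............
...........##############..........
.........################..........
........##################.........
.......####################........
......#######################.####.
.....#############################.
....##############################.
....#############################..
....###########################....
....###########################....
...############################....
....###########################....
....###########################....
....##########################.....
...###########################.....
...###########################.....
....##########################.....
....##########################.....
.....########################......
......######################.......
.......####################........
.......####################........
.........################..........
...........############............
...............#####...............
...................................
...................................
...................................
...................................
...................................
...................................
[293.97355368 169.13992118] [322.17620098 194.75949242]
```

Request:
jog_arm(
  translation=[
    [0.02,0,0.01],
    [0,0,0],
    [0,0,0],
    [0,0,0],
  ],
  turn=[
    [0,0,0],
    [0,0,0],
    [0,0,0],
    [0,0,0],
  ],
  grip=[1,1,1,1],
)

```text
time_s: 13.45
eef_pos: [0.4927, 0.01, 0.1426]
ee_rot: [3.142, 0.0, 1.568]
force: [-0.1, 0.3, -0.0]
gripper_width: 0.166
grip_force: 58.8
```

```bash
python3 - <<'E'
from h import *
s=manip.camera('scene');q=s['pixels'].astype(int).min(2)[165:202,290:325]
m=(q>115).astype(np.uint8);N,l,st,ce=cv2.connectedComponentsWithStats(m);i=1+np.argmax(st[1:,4]);print(st[i],ce[i]+[290,165])
o=manip.observe();print(o['eef_pos'],o['qvel'].round(3),o['grip_force'])
print(manip.sign_off())
E
```

```text
[  4   5  31  26 565] [307.99115044 182.28849558]
[0.49268902 0.01000953 0.14252876] [-0.001 -0.001 -0.001  0.    -0.    -0.   ] 58.79339575767517
the job is handed in; nothing more can be done
None
```

I handed the job in at about 13.5 s of the 48 s allowed, but sign-off returned no verdict: the cover stands upright on the bench beside the plate, the specimen was not touched, and the arm is holding the loupe still and level over it at the scriber's height, with my position estimates good to a few millimetres.

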